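# Check a gear on the mesh tester and sort two gears by tooth count

## Robot

A 7-joint arm with a two-finger parallel gripper is mounted at the origin on a cart in front of the work surface, level with it; the furniture and walls round the work are solid. World frame = base frame: x ahead of the robot, y to its left, z up, the work surface at z = 0. Lengths are in m, angles in degrees, forces in N, time in s.
With the tool pointing down it reaches from about 0.425 to 0.875 m from the base axis. Payload 4.7 kg.
Tool frame: the origin (TCP) lies between the finger pads; the fingertips stand 8 mm ahead of it and the grasp point (between the pads) lies 11 mm behind it (env.tip_extent is the distance from the TCP to the fingertips, in m); z points along the fingers, y is the line along which they close (so a half turn about z gives the same grasp; the last joint's range is limited). The gripper opens to 87 mm and grips with 3 to 60 N. Pads are 19 mm wide; open, the fingers measure 117 mm over their backs; the gripper's body (75 mm by 190 mm) begins 51 mm behind the grasp point.
Start: joints at [-65.713, 18.392, -4.016, 83.108, 1.295, 78.541, -3.26], TCP at [0.259, 0.596, 0.231] pointing down, gripper open.
Joint ranges: [-163.93, 163.93], [-17.29, 119.83], [-79.2, 71.16], [3.27, 140.29], [-89.18, 269.18], [5.43, 117.66], [-154.24, 154.24]. Speed limits (degrees/s): [147.25, 147.25, 180, 180, 180, 180, 180].

## Interface

Orientations are given as [roll, pitch, yaw] about the fixed x, y, z axes, in that order (R = Rz(yaw) Ry(pitch) Rx(roll)).
In Python, from cell import sensors, vision, workorder, env gives the robot as it stands.
- The arm moves only by the tool drive_tool, never from a script. Its argument "moves" is a list of rows, each an object of numbers: "x", "y", "z": the shift along the tool's x, y, z in mm; "rx", "ry", "rz": the turn, a rotation vector about the tool's x, y, z in rad; "fingers": the closure, from -1 (fully open) to 1 (shut). In form: [{"x": .., "y": .., "z": .., "rx": .., "ry": .., "rz": .., "fingers": ..}, ...]. A call has 1 to 20 rows; each row is the pose to reach, as a shift and turn from the pose commanded when the call began, along the tool's axes at that moment; what a row does not reach only later rows make up. A row lasts 1/8 s, in which the tool goes at most 62.5 mm and 10.7 degrees, less where a joint would pass 70% of its speed; a pose out of reach is approached as far as the arm can. A call with a gripper value outside its range is refused whole. The fingers move at their own pace and stop on an object; "force" is the grip in N (left out, the last holds). Time passes only in rows, so rows that repeat a pose let the fingers close. It gives the time, the measured TCP pose, the force, the opening and the grip force at its end, in the units of the state.
- sensors.get_obs(): the state, without advancing time (a new reading comes with each control period).
- vision.read_camera(name): name is "scene" or "top" or "wrist"; returns a dict with "image" (480x640x3 uint8, red, green, blue), "fx", "fy", "cx", "cy" (pixels), "R" (3x3) and "t" (3): a world point X has camera coordinates R X + t. Camera axes: x right, y down, z forward; pixel columns grow to the right and rows downward; lengths in m; the calibration is good to about 2 mm. The wrist camera is an equidistant fisheye: a pixel r from the principal point sees the ray r / f radians off the axis. A picture is of the moment at which its call begins. There is no depth.
- workorder.sign_off(): hands the job in; it is judged then, once.
The state is a dict: "time_s": time; "qpos": joint angles; "joint_velocities": joint speeds; "effort": joint torques, N m; "tool_pos": TCP position; "tool_rot": TCP orientation; "force": force on the tool from outside, world axes, zero at the start; "wrist_torque": the same for the moment, N m; "grip_width": finger opening in m; "grasp_force": force on a finger pad.
Only numpy, scipy, OpenCV 4.12 (cv2) and the standard library are available. Lean on these libraries where they do the work, as an engineer would, in place of code of your own. Each camera call takes 0.05 s, during which the arm holds its last target. There are 200 camera calls.

## Task

Of the two gears on the sloping rack, take the one with as many teeth as the master gear, seat it fully on the tester's test post in mesh with the master, and turn it there by its hub so that it drives the master round by about a sixth of a turn. Then lay that gear flat, hub up, in the low tray and lay the other gear flat, hub up, in the deep box, setting both down without dropping them. Do not touch the master gear with the gripper, and leave the loose things round about where they are.

Things in the scene. Friction and masses are not known exactly. Their poses are not given: they have to be found in the camera images.
- tester: Mesh tester, fixed: grey base plate 176 x 104 mm, 16 mm thick. Origin: centre of its underside. The line from the test post to the master gear's axis is its +x axis. A splice jig (fixed flat plate 95 x 240 mm) stands to its left, between rack and robot; that jig's bar is raised, its black knob reaching about 170 mm above the worktop near the jig's right end: carry gears over it.
- post_seat (a point): Point on the axis of the upright test post, on the shoulder where a gear's underside rests (22 mm above the worktop). The post is 16 mm across and rises 40 mm above the shoulder, the last 12 mm tapering to 8 mm. The master gear's axis is 73.5 mm away along the tester's +x.
- master_axis (a point): Point on the vertical axis of the master gear, level with its underside and with the post's shoulder. The master: dark steel, 12 teeth, 84 mm outside and 58 mm root diameter, face 18 mm thick, no hub, only a nut 22 mm across and 5 mm high on top.
- master_gear (a joint): Turn of the master gear about its upright axis, rad, counter-clockwise from above; limits -6.2 to 6.2. At 0 one of its 12 teeth (every 30 degrees) is centred on the tester's +x direction (pointing away from the post). It turns freely with slight friction, 0.03 N m. For mesh, a tooth of the one gear must face a tooth gap of the other on the line between the axes; the play is about 3 mm.
- master_mark (a point): Point on top of the master gear, 30 mm from its axis, under its tooth that joint value 0 puts on the tester's +x; a small white dot lies 24 mm from the axis on the same line. Turns with the master.
- gear_12: Loose steel gear, 12 teeth: outside diameter 84, roots 58, face 18 mm thick, on one side a round hub 36 mm across rising 30 mm above the face (48 mm in all), bore 18.5 mm, 0.28 to 0.46 kg, tooth edges bevelled 1.5 mm. Origin: on its axis, at the underside of the face; +z toward the hub end; +x through the middle of a tooth. Starts on the rack, hub up, axis tilted 25 degrees toward the front.
- gear_16: Loose steel gear with 16 finer teeth, in all other sizes, axes and origin the same as gear_12; it does not mesh with the master. Starts on the same rack beside the other; which lies left or right varies.
- rack: Fixed aluminium rack 248 mm wide with a board sloping at 25 degrees: its front edge is low and has a ledge that the gears' teeth rest on, the board rises toward the rack's +x. Origin: centre of its underside; +x to the rear, +y to the left. The two gears lie side by side, about 56 mm left and right of the middle. Rear top edge about 80 mm high.
- low_tray: Fixed square grey metal tray with a low rim: 130 x 130 mm outside, 122 mm inside, 22 mm high, floor 4 mm thick. Origin: centre of its underside, sides along x and y. For the gear that passed.
- deep_box: Fixed square grey metal box, same plan as the tray but 60 mm high: 130 x 130 mm outside, 122 mm inside, floor 4 mm thick. Origin: centre of its underside. For the other gear.
- brass_weight: Bystander: brass knob weight 45 mm across, 53 mm high, standing loose. Origin at its underside.
- label_roll: Bystander: white label roll 60 mm across, 34 mm high, loose. Origin at its underside.

How it is judged (in metres and radians):
On the way, in this order (a step that is already met when the one before it is completed fails the run):
1. the 12-tooth gear is fully down on the test post, in mesh with the master (z of gear_12 in the frame of post_seat between -0.003 and 0.003 m and horizontal distance between gear_12 and post_seat below 0.004 m and angle between gear_12's own z axis and vertical below 0.06 rad), for 0.2 s.
2. still seated, it has driven the master round by at least 45 degrees from its starting angle (distance of master_mark from where it was at the start of the episode above 0.023 m and z of gear_12 in the frame of post_seat below 0.004 m and horizontal distance between gear_12 and post_seat below 0.004 m), for 0.1 s.
At the end, for the whole second after the job is handed in: The 12-tooth gear lies flat and hub up on the floor of the low tray, and the 16-tooth gear flat and hub up on the floor of the deep box (underside within 4 mm of the floor, axis within 0.1 rad of vertical), both at rest (x of gear_12 in the frame of low_tray between -0.03 and 0.03 m and y of gear_12 in the frame of low_tray between -0.03 and 0.03 m and height (world z) of each of gear_12, gear_16 below 0.008 m and angle between each of gear_12, gear_16's own z axis and vertical below 0.1 rad and linear speed of each of gear_12, gear_16 below 0.02 m/s and x of gear_16 in the frame of deep_box between -0.03 and 0.03 m and y of gear_16 in the frame of deep_box between -0.03 and 0.03 m); the robot touches nothing.
It fails at once if the gripper touches the master gear (contact force between any of the fingers, the arm and master_gear above 1 N).
It fails at once if a gear is dropped (falling free of the fingers at over 0.7 m/s, as from more than about 25 mm) ((linear speed of gear_12 above 0.7 m/s and contact force between the fingers and gear_12 below 0.2 N) or (linear speed of gear_16 above 0.7 m/s and contact force between the fingers and gear_16 below 0.2 N)).
It fails at once if a bystander is moved by more than 25 mm (distance of any of brass_weight, label_roll from where it was at the start of the episode above 0.025 m).
It also fails if it takes over 64 s, if anything falls off the work surface, if the arm or the gripper's body presses on something with over 40 N, if the wrist force passes 120 N, or if a joint passes its speed limit or range.

## Working session

There is one attempt and no reset: what is moved stays moved. The work goes in short steps, Python scripts to look and compute and a tool call to move; the robot and the scene stay as the last step left them, time stands still between calls to the robot, and variables do not carry over. Pictures are saved under pics/ and viewed, at most 10 in all, crops included, and the job is handed in when it is done.

Besides the shell and the picture viewer there is one more tool, called after "Request:" by a JSON object that holds its "name" and its "arguments", one argument or row to a line. drive_tool: Moves the arm, as the interface text tells. Its arguments: {"type":"object","properties":{"moves":{"type":"array"},"force":{"type":"number"}},"required":["moves"]}

```bash
mkdir -p pics; ls
python3 - <<'E'
from cell import sensors, vision, env
import cv2
print(sensors.get_obs())
for n in ["scene","top"]:
    c=vision.read_camera(n); cv2.imwrite(f"pics/{n}0.png",c["image"][:,:,::-1]); print(n,{k:v for k,v in c.items() if k!="image"})
import numpy as np,pickle
E
```

```text
pics
{'time_s': 0.0, 'qpos': array([-65.71152244,  18.43986466,  -4.01605163,  83.17618297,
         1.29579445,  78.53994427,  -3.26104947]), 'joint_velocities': array([ 0.08412249,  0.01046208,  0.09014546,  0.02496647, -0.0558318 ,
        0.03555794,  0.01736523]), 'effort': array([ 4.60140018e-04, -4.91298938e+01, -4.03770916e-01, -3.12519801e+01,
       -6.39267359e-02,  4.39499435e-02,  2.02020183e-04]), 'tool_pos': array([0.25881364, 0.59565757, 0.22944122]), 'tool_rot': array([-1.79889299e+02,  6.38556892e-03,  1.56520909e+02]), 'force': array([ 0.84787307, -0.24352783, -0.60401606]), 'wrist_torque': array([0.01271191, 0.00306622, 0.02277841]), 'grasp_force': 0.0, 'grip_width': 0.08670796903031767}
scene {'fx': 578.2974342748743, 'fy': 578.2974342748743, 'cx': 321.564046737655, 'cy': 241.78418962268526, 'R': array([[ 0.71699616, -0.69697648, -0.0118444 ],
       [-0.51788311, -0.52123127, -0.6783178 ],
       [ 0.46659789,  0.49248528, -0.73467317]]), 't': array([-0.39922966,  0.30264683,  1.03128199])}
top {'fx': 447.5470385019329, 'fy': 447.5470385019329, 'cx': 318.14276635471685, 'cy': 239.19014055756432, 'R': array([[-0.01143675, -0.99988627,  0.00983051],
       [-0.9880644 ,  0.00979011, -0.15372994],
       [ 0.15361621, -0.01147135, -0.988064  ]]), 't': array([-0.00155636,  0.51491826,  1.02064432])}
```

View pics/scene0.png

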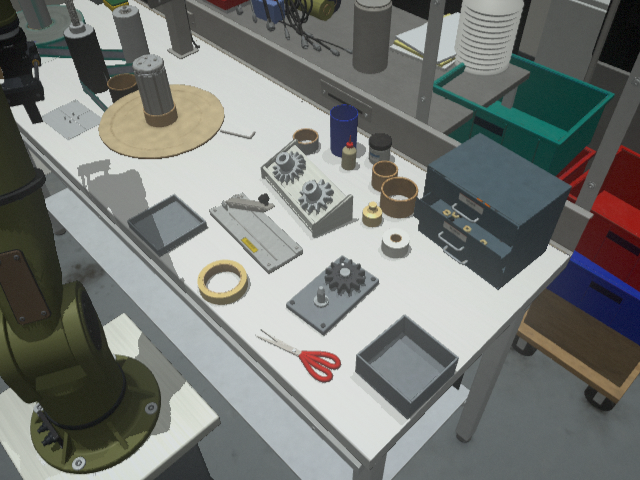

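View pics/top0.png

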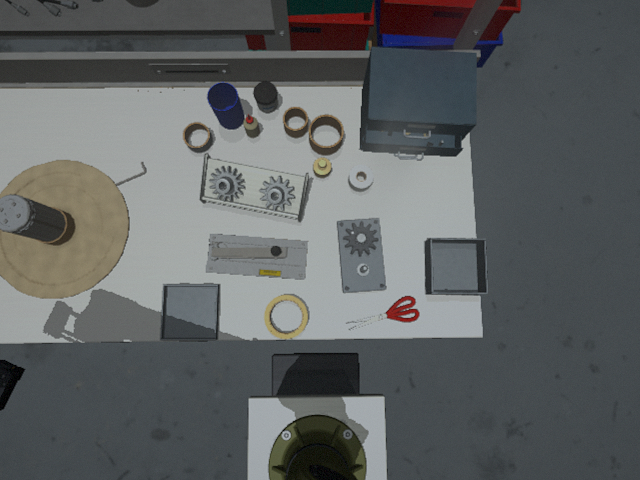

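The scene shows the rack with two gears: left (227,184) and right (277,193) in the top view. The tester is at (361,254), the low tray at (191,311), the deep box at (456,265), and the jig lies between rack and robot. I'll enlarge the rack and tester.

```bash
cat > h.py <<'E'
import numpy as np, cv2
from cell import sensors, vision, env
def pix2w(c,u,v,z):
    d=c["R"].T@np.array([(u-c["cx"])/c["fx"],(v-c["cy"])/c["fy"],1.]); o=-c["R"].T@c["t"]
    return o+d*(z-o[2])/d[2]
def w2pix(c,X):
    p=c["R"]@np.asarray(X,float)+c["t"]; return np.array([c["fx"]*p[0]/p[2]+c["cx"],c["fy"]*p[1]/p[2]+c["cy"]])
def tri(c1,p1,c2,p2):
    A=[];b=[]
    for c,p in((c1,p1),(c2,p2)):
        for k,(f,cc) in enumerate((("fx","cx"),("fy","cy"))):
            m=(p[k]-c[cc])/c[f]; A.append(c["R"][k]-m*c["R"][2]); b.append(m*c["t"][2]-c["t"][k])
    r=np.linalg.lstsq(np.array(A),np.array(b),rcond=None); return r[0],r[1]
E
python3 - <<'E'
from h import *
a=cv2.imread("pics/top0.png");b=cv2.imread("pics/scene0.png")
def cr(i,x,y,w,h,s): return cv2.resize(i[y:y+h,x:x+w],None,fx=s,fy=s,interpolation=cv2.INTER_CUBIC)
A=cr(a,195,148,120,75,5); B=cr(a,330,210,64,90,5)
im=np.zeros((450+0,600+0,3),np.uint8)
cv2.imwrite("pics/c1.png",A if 0 else np.vstack([cr(a,195,150,133,75,6)]))
cv2.imwrite("pics/c2.png",np.hstack([cr(a,335,213,52,86,6),cr(b,280,250,106,86,4.5).copy() if 0 else cv2.resize(b[250:336,282:384],(480,516*480*86//(102*516)*1),interpolation=cv2.INTER_CUBIC) if 0 else cv2.resize(b[250:336,302:382],(480,516),interpolation=cv2.INTER_CUBIC)]))
E
```

```text
(no output)
```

View pics/c1.png

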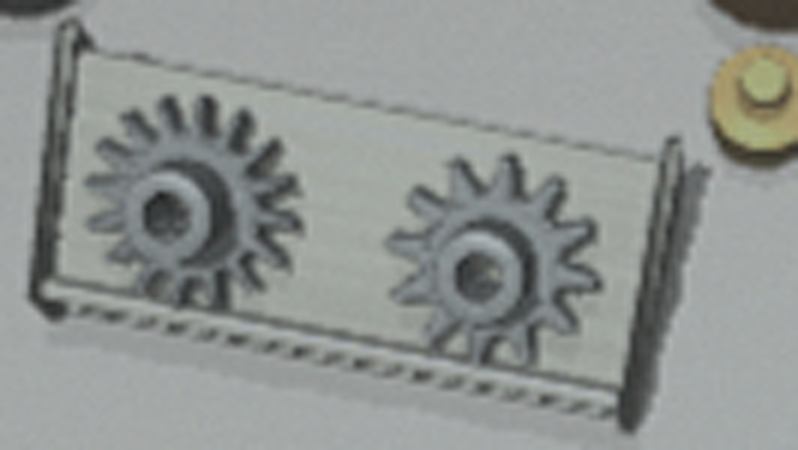

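View pics/c2.png

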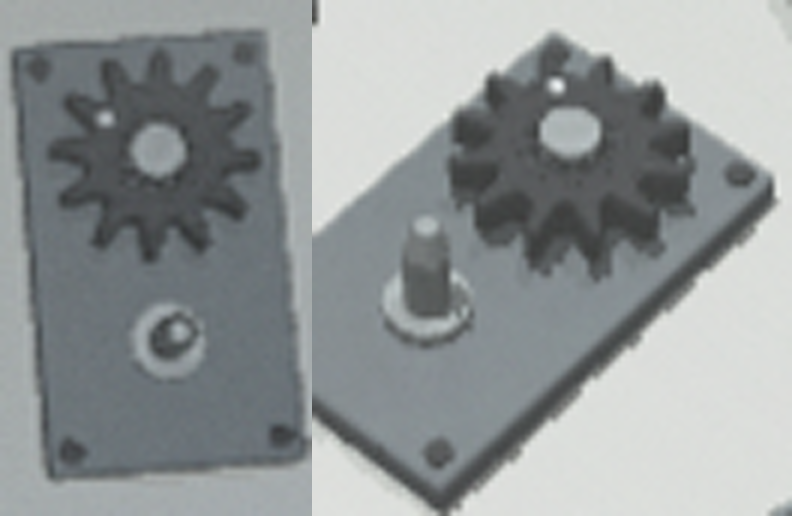

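Crop 1: the left gear has 16 teeth with its hub top at (168,212). The right gear has 12 teeth with its hub top at (482,273). Crop 2, left half: nut (158,150), dot (106,119), shoulder ring (170,341), post tip (181,328). Right half, x minus 312: nut (257,132), post tip (115,225), dot (244,86).

Run:
```python
from h import *
b=cv2.imread("pics/scene0.png")
cv2.imwrite("pics/c3.png",cv2.resize(b[136:236,256:358],None,fx=6,fy=6,interpolation=cv2.INTER_CUBIC)[:600])
t=vision.read_camera("top");s=vision.read_camera("scene")
T=lambda u,v:((u+.5)/6-.5+335,(v+.5)/6-.5+213)
S=lambda u,v:((u+.5)/6-.5+302,(v+.5)/6-.5+250)
print("nut",tri(t,T(158,150),s,S(257,132)),pix2w(t,*T(158,150),.045),pix2w(s,*S(257,132),.045))
print("tip",tri(t,T(181,328),s,S(115,225)),pix2w(t,*T(181,328),.062),pix2w(s,*S(115,225),.062))
print("ring",pix2w(t,*T(170,341),.022),pix2w(s,*S(115,305),.022))
print("dot",pix2w(t,*T(106,119),.040),pix2w(s,*S(244,86),.040))
for p in [(12,47),(265,32),(303,455),(52,477)]: print("corner",pix2w(t,*T(*p),.016))
for p in [(162,284),(219,284),(219,340),(162,340)]: print("tray",pix2w(t,*p,.022))
for p in [(425,239),(485,238),(487,294),(427,294)]: print("box",pix2w(t,*p,.06))
C=lambda u,v:((u+.5)/6-.5+195,(v+.5)/6-.5+150)
for p in [(75,50),(662,160),(622,395),(50,290)]: print("rack",pix2w(t,*C(*p),.075 if p[1]<200 else .02))
```

```text
nut (array([ 0.51728552, -0.10829644,  0.04417478]), array([1.71469781e-07])) [ 0.51690652 -0.10804319  0.045     ] [ 0.51705723 -0.10889317  0.045     ]
tip (array([ 0.44522068, -0.11331899,  0.06188607]), array([5.36586743e-08])) [ 0.44507225 -0.11321482  0.062     ] [ 0.44530717 -0.11346019  0.062     ]
ring [ 0.44356699 -0.11330634  0.022     ] [ 0.44314157 -0.11495241  0.022     ]
dot [ 0.53033173 -0.0882948   0.04      ] [ 0.53176944 -0.08835866  0.04      ]
corner [ 0.56449184 -0.05286187  0.016     ]
corner [ 0.56973913 -0.15610321  0.016     ]
corner [ 0.39812852 -0.16569856  0.016     ]
corner [ 0.39054175 -0.06565184  0.016     ]
tray [0.41406896 0.36320816 0.022     ]
tray [0.41260278 0.22870934 0.022     ]
tray [0.28291391 0.22578636 0.022     ]
tray [0.28451085 0.35776743 0.022     ]
box [ 0.5097173  -0.25575726  0.06      ]
box [ 0.51068804 -0.39621525  0.06      ]
box [ 0.38095247 -0.39185988  0.06      ]
box [ 0.38248301 -0.25420274  0.06      ]
rack [0.70531558 0.252197   0.075     ]
rack [0.65878366 0.02260473 0.075     ]
rack [0.57697614 0.04045278 0.02      ]
rack [0.62278726 0.27306235 0.02      ]
```

View pics/c3.png

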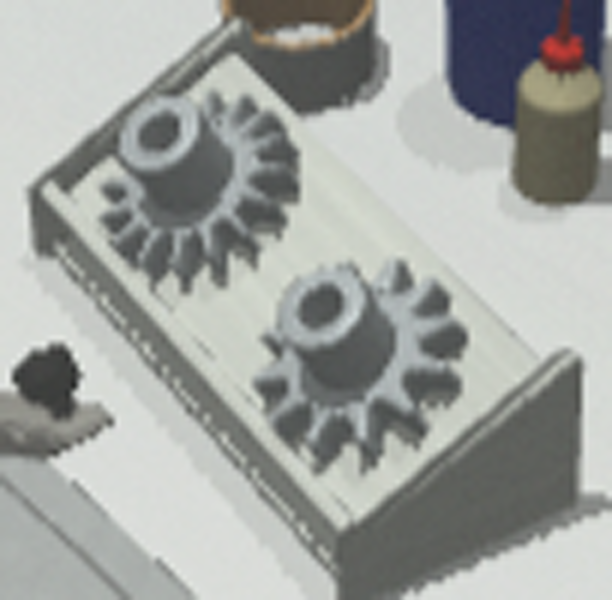

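Crop 3 shows the hub tops at (159,136) for the left gear and (322,306) for the right. Next I'll compute the gear and knob positions and write a helper that turns a target pose into a move.

```bash
cat >> h.py <<'E'
from scipy.spatial.transform import Rotation as Ro
def rel(cur_pos,cur_rot,pos,R):
    Rc=Ro.from_euler("xyz",cur_rot,degrees=True); 
    d=Rc.inv().apply(np.asarray(pos)-cur_pos)*1000; rv=(Rc.inv()*R).as_rotvec()
    return np.round(d,1),np.round(rv,4)
def down(yaw): return Ro.from_euler("xyz",[180,0,yaw],degrees=True)
RACK=-11.3
AX=Ro.from_euler("z",RACK,degrees=True).apply([-np.sin(np.radians(25)),0,np.cos(np.radians(25))])
def rackR(s=1):
    z=-AX; y=s*Ro.from_euler("z",RACK,degrees=True).apply([0,1,0]); return Ro.from_matrix(np.c_[np.cross(y,z),y,z])
def show(pos,R):
    o=sensors.get_obs(); print("now",o["time_s"],o["tool_pos"].round(4),o["tool_rot"].round(2),"q",o["qpos"].round(1)); print("move",*rel(o["tool_pos"],o["tool_rot"],pos,R))
E
python3 - <<'E'
from h import *
t=vision.read_camera("top");s=vision.read_camera("scene")
C=lambda u,v:((u+.5)/6-.5+195,(v+.5)/6-.5+150)
S=lambda u,v:((u+.5)/6-.5+256,(v+.5)/6-.5+136)
for n,a,b in(("16",(168,212),(159,136)),("12",(482,273),(322,306))):
    X,r=tri(t,C(*a),s,S(*b)); print(n,"hubtop",X.round(4),r**.5,"underside",(X-.048*AX).round(4)); 
    X12=X
print("knob",tri(t,(277,251),s,S(45,382)))
print("AX",AX)
d=Ro.from_euler("z",RACK,degrees=True).inv()
for X in(): pass
print("pre s=1 R", rackR(1).as_euler("xyz",degrees=True), rackR(-1).as_euler("xyz",degrees=True))
pre=X12+.07*AX; print(pre); show(pre,rackR(1)); show(pre,rackR(-1))
E
```

```text
16 hubtop [0.6348 0.2117 0.0899] [0.00081504] underside [0.6547 0.2077 0.0464]
12 hubtop [0.6091 0.0912 0.093 ] [0.00050625] underside [0.629  0.0873 0.0495]
knob (array([0.47278061, 0.0815575 , 0.15080654]), array([6.96772436e-07]))
AX [-0.41442566  0.08281042  0.90630779]
pre s=1 R [180.   25.  168.7] [180.  -25.  -11.3]
[0.58013053 0.09703202 0.15640818]
now 0.3 [0.259  0.596  0.2302] [-179.96    0.    156.52] q [-65.7  18.4  -4.   83.1   1.3  78.5  -3.3]
move [-493.4 -329.6   74. ] [-0.047  -0.4347 -0.2091]
now 0.3 [0.259  0.596  0.2302] [-179.96    0.    156.52] q [-65.7  18.4  -4.   83.1   1.3  78.5  -3.3]
move [-493.4 -329.6   74. ] [-0.6349  0.0686  2.8638]
```

Request:
{"name": "drive_tool", "arguments": {
  "moves": [
    {"x": -240, "y": -170, "z": 0, "rx": -0.02, "ry": -0.2, "rz": -0.1},
    {"x": -240, "y": -170, "z": 0, "rx": -0.02, "ry": -0.2, "rz": -0.1},
    {"x": -240, "y": -170, "z": 0, "rx": -0.02, "ry": -0.2, "rz": -0.1},
    {"x": -240, "y": -170, "z": 0, "rx": -0.02, "ry": -0.2, "rz": -0.1},
    {"x": -473, "y": -334, "z": 28, "rx": -0.047, "ry": -0.4347, "rz": -0.2091},
    {"x": -473, "y": -334, "z": 28, "rx": -0.047, "ry": -0.4347, "rz": -0.2091},
    {"x": -473, "y": -334, "z": 28, "rx": -0.047, "ry": -0.4347, "rz": -0.2091},
    {"x": -473, "y": -334, "z": 28, "rx": -0.047, "ry": -0.4347, "rz": -0.2091},
    {"x": -473, "y": -334, "z": 28, "rx": -0.047, "ry": -0.4347, "rz": -0.2091},
    {"x": -473, "y": -334, "z": 28, "rx": -0.047, "ry": -0.4347, "rz": -0.2091},
    {"x": -473, "y": -334, "z": 28, "rx": -0.047, "ry": -0.4347, "rz": -0.2091},
    {"x": -473, "y": -334, "z": 28, "rx": -0.047, "ry": -0.4347, "rz": -0.2091}
  ],
  "force": 30
}}

```text
invalid input at $.moves[0]: expected keys x, y, z, rx, ry, rz, fingers
```

```bash
cat >> h.py <<'E'
def wpix(c,X):
    p=c["R"]@np.asarray(X,float)+c["t"]; th=np.arctan2(np.hypot(p[0],p[1]),p[2]); r=np.hypot(p[0],p[1])
    return np.array([c["cx"]+c["fx"]*th*p[0]/r,c["cy"]+c["fy"]*th*p[1]/r])
def wray(c,u,v):
    x=(u-c["cx"])/c["fx"];y=(v-c["cy"])/c["fy"];th=np.hypot(x,y); k=np.sin(th)/th
    return c["R"].T@np.array([x*k,y*k,np.cos(th)]), -c["R"].T@c["t"]
def wpix2w(c,u,v,n,p0):
    d,o=wray(c,u,v); n=np.asarray(n,float); return o+d*(n@(np.asarray(p0)-o))/(n@d)
E
python3 - <<'E'
from h import *
o=sensors.get_obs();print(o)
c=vision.read_camera("wrist"); print({k:v for k,v in c.items() if k!="image"})
im=c["image"][:,:,::-1].copy()
for X in ([0.6091,0.0912,0.093],[0.6348,.2117,.0899]): print(wpix(c,X))
cv2.imwrite("pics/w1.png",im)
E
```

```text
{'time_s': 0.3, 'qpos': array([-65.71047583,  18.41047224,  -4.01427708,  83.12962225,
         1.29419817,  78.54037039,  -3.26009928]), 'joint_velocities': array([-0.06096387, -0.139928  , -0.01071555, -0.12403903,  0.062167  ,
        0.02263179,  0.04386266]), 'effort': array([ 5.20971680e-04, -4.90530717e+01, -4.02186094e-01, -3.12214744e+01,
       -6.36996632e-02,  3.87995259e-02,  9.78238290e-05]), 'tool_pos': array([0.25897653, 0.5960051 , 0.23018227]), 'tool_rot': array([-1.79964652e+02,  3.38504176e-03,  1.56517773e+02]), 'force': array([-0.32423134,  0.25140798,  1.20253375]), 'wrist_torque': array([ 0.04539838,  0.00779627, -0.03724495]), 'grasp_force': 0.0, 'grip_width': 0.08709874926932962}
{'fx': 371.64829954431775, 'fy': 371.64829954431775, 'cx': 318.73625778778177, 'cy': 242.80200421409828, 'R': array([[ 0.39782485,  0.91746063, -0.00117849],
       [ 0.88397612, -0.38296096,  0.26819233],
       [ 0.24560458, -0.10773533, -0.96336467]]), 't': array([-0.64826078, -0.03396745,  0.39000863])}
[129.96202207 532.34827537]
[192.13905182 538.07974136]
```

View pics/w1.png

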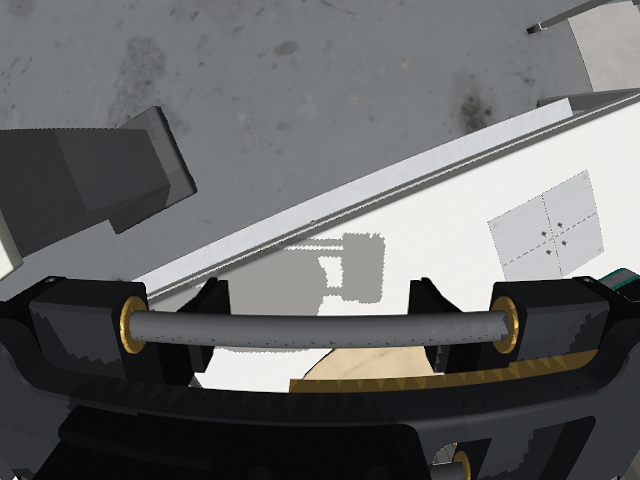

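The wrist view shows only the bench edge and the fingers. The move call was refused because `fingers` is needed in every row. The wrist camera sits on the tool's +x side, so I'll use the flipped grasp to keep it clear of the knob.

Request:
{"name": "drive_tool", "arguments": {
  "moves": [
    {"x": -473, "y": -334, "z": -60, "rx": -0.635, "ry": 0.069, "rz": 2.864, "fingers": -1},
    {"x": -473, "y": -334, "z": -60, "rx": -0.635, "ry": 0.069, "rz": 2.864, "fingers": -1},
    {"x": -473, "y": -334, "z": -60, "rx": -0.635, "ry": 0.069, "rz": 2.864, "fingers": -1},
    {"x": -473, "y": -334, "z": -60, "rx": -0.635, "ry": 0.069, "rz": 2.864, "fingers": -1},
    {"x": -473, "y": -334, "z": -60, "rx": -0.635, "ry": 0.069, "rz": 2.864, "fingers": -1},
    {"x": -473, "y": -334, "z": -60, "rx": -0.635, "ry": 0.069, "rz": 2.864, "fingers": -1},
    {"x": -473, "y": -334, "z": -60, "rx": -0.635, "ry": 0.069, "rz": 2.864, "fingers": -1},
    {"x": -473, "y": -334, "z": -60, "rx": -0.635, "ry": 0.069, "rz": 2.864, "fingers": -1},
    {"x": -473, "y": -334, "z": -60, "rx": -0.635, "ry": 0.069, "rz": 2.864, "fingers": -1},
    {"x": -473, "y": -334, "z": -60, "rx": -0.635, "ry": 0.069, "rz": 2.864, "fingers": -1},
    {"x": -473, "y": -334, "z": -60, "rx": -0.635, "ry": 0.069, "rz": 2.864, "fingers": -1},
    {"x": -473, "y": -334, "z": -60, "rx": -0.635, "ry": 0.069, "rz": 2.864, "fingers": -1},
    {"x": -473, "y": -334, "z": -60, "rx": -0.635, "ry": 0.069, "rz": 2.864, "fingers": -1},
    {"x": -473, "y": -334, "z": -60, "rx": -0.635, "ry": 0.069, "rz": 2.864, "fingers": -1},
    {"x": -473, "y": -334, "z": -60, "rx": -0.635, "ry": 0.069, "rz": 2.864, "fingers": -1},
    {"x": -473, "y": -334, "z": -60, "rx": -0.635, "ry": 0.069, "rz": 2.864, "fingers": -1},
    {"x": -473, "y": -334, "z": 28, "rx": -0.635, "ry": 0.069, "rz": 2.864, "fingers": -1},
    {"x": -473, "y": -334, "z": 28, "rx": -0.635, "ry": 0.069, "rz": 2.864, "fingers": -1},
    {"x": -473, "y": -334, "z": 28, "rx": -0.635, "ry": 0.069, "rz": 2.864, "fingers": -1},
    {"x": -473, "y": -334, "z": 28, "rx": -0.635, "ry": 0.069, "rz": 2.864, "fingers": -1}
  ],
  "force": 30
}}

```text
time_s: 2.85
tool_pos: [0.5608, 0.1018, 0.2045]
tool_rot: [-179.9, -25.1, -11.4]
force: [0.4, -0.2, -0.9]
grip_width: 0.0874
grasp_force: 0.0
```

Run:
```python
from h import *
c=vision.read_camera("wrist")
im=c["image"][:,:,::-1].copy()
show([0.6091,0.0912,0.093],rackR(-1))
for X in ([0.6091,0.0912,0.093],[0.6348,.2117,.0899]): print(wpix(c,X))
cv2.imwrite("pics/w2.png",im)
```

```text
now 2.9 [0.561  0.1019 0.2049] [-179.82  -25.18  -11.38] q [ -28.9   -6.4    7.2  117.2   18.7   49.  -132.8]
move [ -3.1   1.4 122.2] [-0.0026 -0.0032 -0.0012]
[318.17616331 242.53095881]
[168.691186   241.22423857]
```

View pics/w2.png

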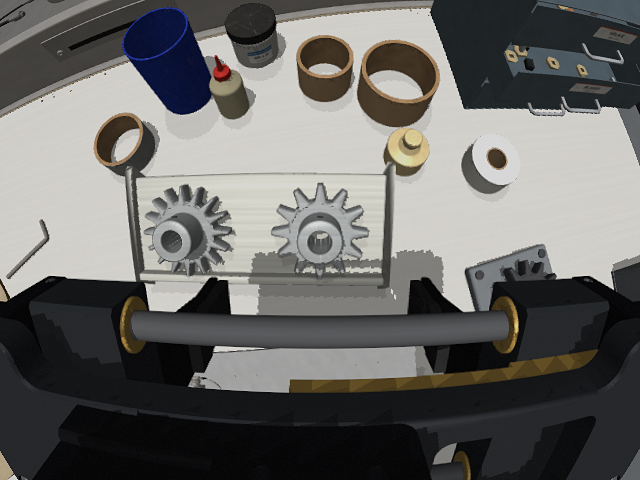

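The wrist view shows the 12-tooth hub top at (321,240) against a predicted (318,242.5), and the 16-tooth hub top at (173,241). Refine both and approach.

Run:
```python
from h import *
c=vision.read_camera("wrist")
H=wpix2w(c,321,240.5,AX,[0.6091,0.0912,0.093]); H16=wpix2w(c,173,241,AX,[0.6348,.2117,.0899]); print(H,H16, np.linalg.norm(H-H16))
show(H-.017*AX,rackR(-1)); show(H+.02*AX,rackR(-1))
```

```text
[0.61046697 0.08892403 0.09383303] [0.63458867 0.20806491 0.09013551] 0.1216144660970567
now 2.95 [0.561  0.1018 0.2049] [-179.81  -25.18  -11.38] q [ -28.9   -6.4    7.2  117.2   18.7   49.  -132.8]
move [ -1.1   3.3 139.2] [-0.0027 -0.0032 -0.0013]
now 2.95 [0.561  0.1018 0.2049] [-179.81  -25.18  -11.38] q [ -28.9   -6.4    7.2  117.2   18.7   49.  -132.8]
move [ -1.    3.2 102.2] [-0.0027 -0.0032 -0.0013]
```

Request:
{"name": "drive_tool", "arguments": {
  "moves": [
    {"x": -1, "y": 3, "z": 60, "rx": 0, "ry": 0, "rz": 0, "fingers": -1},
    {"x": -1, "y": 3, "z": 100, "rx": 0, "ry": 0, "rz": 0, "fingers": -1},
    {"x": -1, "y": 3, "z": 120, "rx": 0, "ry": 0, "rz": 0, "fingers": -1},
    {"x": -1, "y": 3, "z": 130, "rx": 0, "ry": 0, "rz": 0, "fingers": -1},
    {"x": -1, "y": 3, "z": 137, "rx": 0, "ry": 0, "rz": 0, "fingers": -1},
    {"x": -1, "y": 3, "z": 138, "rx": 0, "ry": 0, "rz": 0, "fingers": -1}
  ],
  "force": 30
}}

```text
time_s: 3.7
tool_pos: [0.616, 0.0875, 0.0778]
tool_rot: [-179.9, -25.1, -11.3]
force: [0.6, 0.0, 0.3]
grip_width: 0.087
grasp_force: 0.0
```

Run:
```python
from h import *
show(np.array([0.6105,.0889,.0938])-.017*AX,rackR(-1)); o=sensors.get_obs(); print(o["force"])
c=vision.read_camera("wrist"); cv2.imwrite("pics/w3.png",c["image"][100:400,120:520,::-1].repeat(2,0).repeat(2,1))
```

```text
now 3.7 [0.616  0.0875 0.0778] [-179.9   -25.06  -11.34] q [ -26.7    8.4   10.   118.7   19.2   32.2 -132.8]
move [ 1.7 -0.3  0.1] [-0.0014 -0.0011 -0.0006]
[0.5654638  0.02094646 0.31527781]
```

View pics/w3.png

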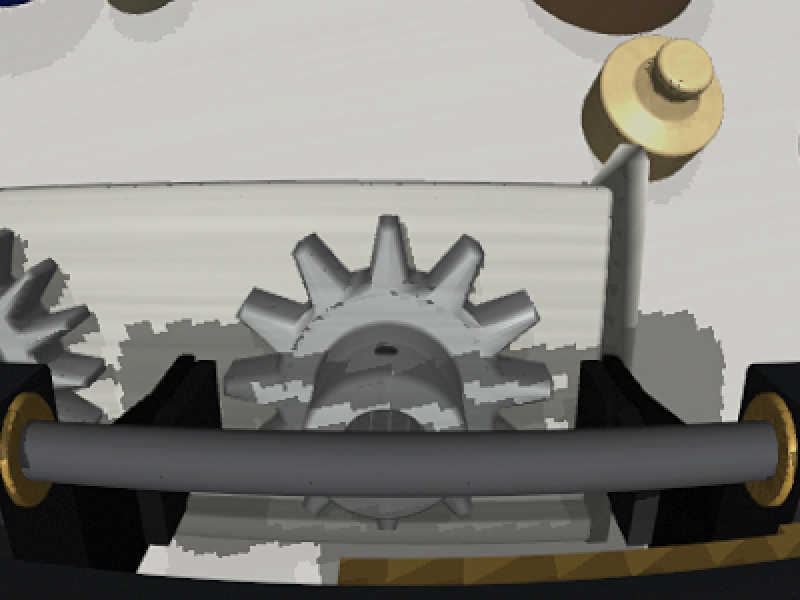

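The hub stands between the fingers and one tooth points along the tool's +x (390,215), so the gear phase relative to the tool is about 0°. Grip and lift.

Request:
{"name": "drive_tool", "arguments": {
  "moves": [
    {"x": 1.5, "y": 0, "z": 0, "rx": 0, "ry": 0, "rz": 0, "fingers": -1},
    {"x": 1.5, "y": 0, "z": 0, "rx": 0, "ry": 0, "rz": 0, "fingers": 1},
    {"x": 1.5, "y": 0, "z": 0, "rx": 0, "ry": 0, "rz": 0, "fingers": 1},
    {"x": 1.5, "y": 0, "z": 0, "rx": 0, "ry": 0, "rz": 0, "fingers": 1},
    {"x": 1.5, "y": 0, "z": 0, "rx": 0, "ry": 0, "rz": 0, "fingers": 1},
    {"x": 1.5, "y": 0, "z": 0, "rx": 0, "ry": 0, "rz": 0, "fingers": 1},
    {"x": 1.5, "y": 0, "z": 0, "rx": 0, "ry": 0, "rz": 0, "fingers": 1},
    {"x": 1.5, "y": 0, "z": -15, "rx": 0, "ry": 0, "rz": 0, "fingers": 1},
    {"x": 1.5, "y": 0, "z": -45, "rx": 0, "ry": 0, "rz": 0, "fingers": 1},
    {"x": 1.5, "y": 0, "z": -100, "rx": 0, "ry": 0, "rz": 0, "fingers": 1}
  ],
  "force": 45
}}

```text
time_s: 5.0
tool_pos: [0.5724, 0.094, 0.1662]
tool_rot: [179.8, -24.6, -11.3]
force: [1.1, 0.1, -3.3]
grip_width: 0.0358
grasp_force: 44.9
```

Run:
```python
from h import *
p=[0.4445,-0.1133,0.25]
show(p,down(-11.3))
show(p,down(3.8)); o=sensors.get_obs(); print(o["grip_width"],o["grasp_force"],o["force"])
```

```text
now 5.0 [0.5724 0.094  0.1662] [179.8  -24.65 -11.31] q [ -28.5   -2.8    8.5  118.5   18.8   44.5 -132.4]
move [ -42.1  228.7 -110.7] [ 0.0034 -0.4302 -0.0009]
now 5.0 [0.5724 0.094  0.1662] [179.8  -24.65 -11.31] q [ -28.5   -2.8    8.5  118.5   18.8   44.5 -132.4]
move [ -42.1  228.7 -110.7] [ 0.0601 -0.4273 -0.2604]
0.035816844844992084 44.94689728456251 [ 1.09525233  0.09221923 -3.33630232]
```

Run:
```python
from h import *
show([0.5724,0.094,0.26],rackR(-1)); show([0.4445,-0.1133,0.26],down(-32.7)); show([0.4445,-0.1133,0.16],down(-32.7))
```

```text
now 5.0 [0.5724 0.094  0.1662] [179.8  -24.65 -11.31] q [ -28.5   -2.8    8.5  118.5   18.8   44.5 -132.4]
move [ 39.1   0.3 -85.3] [ 0.0035  0.0061 -0.0002]
now 5.0 [0.5724 0.094  0.1662] [179.8  -24.65 -11.31] q [ -28.5   -2.8    8.5  118.5   18.8   44.5 -132.4]
move [ -38.   228.7 -119.8] [-0.077  -0.4258  0.3668]
now 5.0 [0.5724 0.094  0.1662] [179.8  -24.65 -11.31] q [ -28.5   -2.8    8.5  118.5   18.8   44.5 -132.4]
move [-79.7 228.4 -28.9] [-0.077  -0.4258  0.3668]
```

Request:
{"name": "drive_tool", "arguments": {
  "moves": [
    {"x": 39, "y": 0, "z": -85, "rx": 0, "ry": 0, "rz": 0, "fingers": 1},
    {"x": 39, "y": 0, "z": -85, "rx": 0, "ry": 0, "rz": 0, "fingers": 1},
    {"x": -38, "y": 228, "z": -120, "rx": -0.077, "ry": -0.426, "rz": 0.367, "fingers": 1},
    {"x": -38, "y": 228, "z": -120, "rx": -0.077, "ry": -0.426, "rz": 0.367, "fingers": 1},
    {"x": -38, "y": 228, "z": -120, "rx": -0.077, "ry": -0.426, "rz": 0.367, "fingers": 1},
    {"x": -38, "y": 228, "z": -120, "rx": -0.077, "ry": -0.426, "rz": 0.367, "fingers": 1},
    {"x": -38, "y": 228, "z": -120, "rx": -0.077, "ry": -0.426, "rz": 0.367, "fingers": 1},
    {"x": -80, "y": 228, "z": -29, "rx": -0.077, "ry": -0.426, "rz": 0.367, "fingers": 1},
    {"x": -80, "y": 228, "z": -29, "rx": -0.077, "ry": -0.426, "rz": 0.367, "fingers": 1},
    {"x": -80, "y": 228, "z": -29, "rx": -0.077, "ry": -0.426, "rz": 0.367, "fingers": 1},
    {"x": -80, "y": 228, "z": -29, "rx": -0.077, "ry": -0.426, "rz": 0.367, "fingers": 1}
  ]
}}

```text
time_s: 6.38
tool_pos: [0.4486, -0.1114, 0.1622]
tool_rot: [-179.6, -0.4, -32.6]
force: [0.0, -0.5, -2.8]
grip_width: 0.0356
grasp_force: 44.9
```

Run:
```python
from h import *
show([0.4445,-0.1133,0.16],down(-32.7))
o=sensors.get_obs(); print(o["force"],o["grasp_force"])
w=vision.read_camera("wrist");s=vision.read_camera("scene")["image"]
a=w["image"][120:360,120:520].repeat(2,0).repeat(2,1); a=cv2.resize(a,(500,300)); 
b=cv2.resize(s[190:340,270:420],(300,300),interpolation=cv2.INTER_CUBIC)
print(wpix(w,[0.4445,-0.1133,.062]),wpix(w,[.5172,-.1084,.04]))
cv2.imwrite("pics/m1.png",np.hstack([a,b])[:,:,::-1])
np.save("pics/w_m1.npy",w["image"])
```

```text
now 6.375 [ 0.4486 -0.1114  0.1622] [-179.58   -0.35  -32.58] q [ -16.3   -3.3   26.5  115.1    1.3   67.4 -112.9]
move [-2.5  3.8  2.2] [-0.0073 -0.0061  0.0021]
[ 0.03360309 -0.47655165 -2.81585555] 44.94676714271492
[323.2557856  252.10065343] [265.3119261  168.03589679]
```

View pics/m1.png

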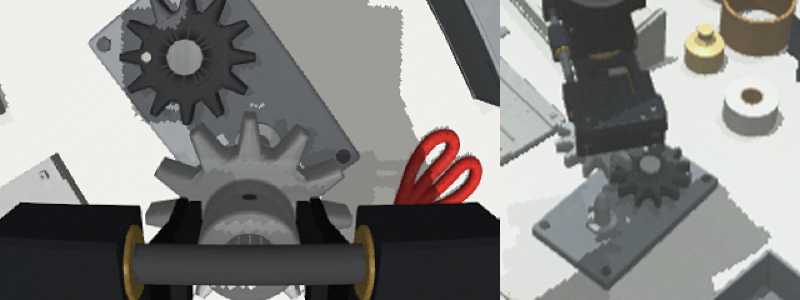

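The wrist view shows the held gear's tooth at crop (251,115), the master nut at (183,57) and the dot at (146,57). Check both phases numerically.

Run:
```python
from h import *
c=vision.read_camera("wrist"); o=sensors.get_obs()
P=lambda u,v:(u/1.25+120,v/1.25+120)
n=wpix2w(c,*P(183,57),[0,0,1],[0,0,.045]); d=wpix2w(c,*P(146,57),[0,0,1],[0,0,.040]); v=d-n
print("nut",n,"dot",d,np.hypot(*v[:2]),np.degrees(np.arctan2(v[1],v[0])))
R=Ro.from_euler("xyz",o["tool_rot"],degrees=True); tp=o["tool_pos"]
for h in (.009,.013,.017):
  for a in (-30,0,30):
    X=tp+R.apply([.042*np.cos(np.radians(a)),.042*np.sin(np.radians(a)),h]); print(h,a,(wpix(c,X)-120)*1.25)
print("hub top", (wpix(c,tp+R.apply([0,0,-.017]))-120)*1.25)
show([0.4445,-0.1133,0.16],down(-32.7))
# master tooth model in stored top image: radial sample darkness around the master axis
t=vision.read_camera("top"); g=cv2.cvtColor(cv2.imread("pics/top0.png"),cv2.COLOR_BGR2GRAY).astype(np.float32)
import scipy.ndimage as nd
for cxy in ((.5172,-.1084),(.5165,-.1082),(.5178,-.1084)):
  A=np.arange(0,360,1.);r=np.linspace(.031,.040,10); S=0
  for rr in r:
    px=np.array([w2pix(t,[cxy[0]+rr*np.cos(np.radians(a)),cxy[1]+rr*np.sin(np.radians(a)),.04]) for a in A])
    S=S+nd.map_coordinates(g,[px[:,1],px[:,0]],order=1)
  f=(S*np.exp(1j*np.radians(12*A))).sum(); print("master tooth phase (world, mod30)",(np.degrees(np.angle(-f))/12)%30)
```

```text
nut [ 0.51886234 -0.1110228   0.045     ] dot [ 0.53174937 -0.09139617  0.04      ] 0.02347935766397478 56.7107300862605
0.009 -30 [187.31802938 133.39179166]
0.009 0 [245.31356666 117.96649886]
0.009 30 [303.4224073 133.4524168]
0.013 -30 [188.68902003 130.98797705]
0.013 0 [245.38270179 115.8911172 ]
0.013 30 [302.1815124  131.04539048]
0.017 -30 [190.00102681 128.69038563]
0.017 0 [245.44876551 113.90953875]
0.017 30 [300.99416486 128.74490858]
hub top [244.99607469 257.99722672]
now 6.525 [ 0.449  -0.1117  0.1626] [-179.54   -0.42  -32.61] q [ -16.3   -3.3   26.5  115.1    1.3   67.3 -112.9]
move [-3.   3.8  2.6] [-0.008  -0.0073  0.0017]
master tooth phase (world, mod30) 25.84636996404486
master tooth phase (world, mod30) 25.91831009238471
master tooth phase (world, mod30) 25.774422276103415
```

Run:
```python
from h import *
import scipy.ndimage as nd
c=vision.read_camera("wrist"); o=sensors.get_obs(); g=cv2.cvtColor(c["image"],cv2.COLOR_RGB2GRAY).astype(np.float32)
R=Ro.from_euler("xyz",o["tool_rot"],degrees=True); tp=o["tool_pos"]
A=np.arange(-50,51,2.)
for h in (.013,):
  for r in (.034,.038,.0405,.046):
    px=np.array([wpix(c,tp+R.apply([r*np.cos(np.radians(a)),r*np.sin(np.radians(a)),h])) for a in A])
    print(r,nd.map_coordinates(g,[px[:,1],px[:,0]],order=1).astype(int))
print(A.astype(int))
```

```text
0.034 [ 77  75  70 130 153 152 163 162 136 113 129 133 128 114  89  76  71 149
 168 111  99  99 122  86 103 133 141 130 123  89  75  72  98 120 120 104
  71  75  83 110 135 137 124 121  84  87  86  86  84  71  72]
0.038 [ 73  74 222 148 156 164 162 163 164 126 125 133 115  87  73  71  98  98
  98  98  98  97  98  99  81 117 137 120  85 138 138 139 139 102  86  86
  84  74  77  93 126 139 123  83  87 100  87  87  87  87  71]
0.0405 [114 228 241 146 163 165 166 164 163 163  86  96  95  76  69  95  97  98
  99  99  99  99  99  99  88 104 113 104  87  98  99 101 102  88  88  87
  97  84  76  85 119 133 108  86  91  99  99  96  87  88  86]
0.046 [239 239 239 168 164 162 161 162 165 168  40  49  29  83  85  89 100  48
  57  37  74  97  99  99  99  99 100 150 167 131 101 101 101 100 101 101
 101 100 100 101 102 101 101 101 101 102 100  99  98  98  92]
[-50 -48 -46 -44 -42 -40 -38 -36 -34 -32 -30 -28 -26 -24 -22 -20 -18 -16
 -14 -12 -10  -8  -6  -4  -2   0   2   4   6   8  10  12  14  16  18  20
  22  24  26  28  30  32  34  36  38  40  42  44  46  48  50]
```

The held gear's tooth phase is about 0 to 1° and the master's tooth phase is 55.9° in world, so the current yaw of -32.6° should mesh. Now centre over the post and lower.

Run:
```python
from h import *
show([0.445,-0.1133,0.10],down(-32.6))
```

```text
now 6.625 [ 0.4485 -0.1117  0.162 ] [-179.57   -0.36  -32.62] q [ -16.3   -3.3   26.5  115.1    1.3   67.3 -112.9]
move [-2.5  3.7 61.9] [-0.0074 -0.0063 -0.0003]
```

Request:
{"name": "drive_tool", "arguments": {
  "moves": [
    {"x": -2.5, "y": 3.7, "z": 30, "rx": -0.007, "ry": -0.006, "rz": 0, "fingers": 1},
    {"x": -2.5, "y": 3.7, "z": 50, "rx": -0.007, "ry": -0.006, "rz": 0, "fingers": 1},
    {"x": -2.5, "y": 3.7, "z": 60, "rx": -0.007, "ry": -0.006, "rz": 0, "fingers": 1},
    {"x": -2.5, "y": 3.7, "z": 60, "rx": -0.007, "ry": -0.006, "rz": 0, "fingers": 1},
    {"x": -2.5, "y": 3.7, "z": 60, "rx": -0.007, "ry": -0.006, "rz": 0, "fingers": 1}
  ]
}}

```text
time_s: 7.25
tool_pos: [0.4448, -0.1134, 0.1015]
tool_rot: [180.0, 0.0, -32.6]
force: [-1.1, -0.8, -3.0]
grip_width: 0.0355
grasp_force: 44.9
```

Run:
```python
from h import *
show([0.445,-0.1133,0.075],down(-32.6))
```

```text
now 7.25 [ 0.4448 -0.1134  0.1015] [ 1.800e+02  1.000e-02 -3.262e+01] q [ -15.8    0.8   27.2  119.1   -0.5   60.2 -111. ]
move [ 0.1 -0.2 26.5] [ 0.      0.0002 -0.0004]
```

Lower over the post taper, stopping above the master.

Request:
{"name": "drive_tool", "arguments": {
  "moves": [
    {"x": 0, "y": 0, "z": 8, "rx": 0, "ry": 0, "rz": 0, "fingers": 1},
    {"x": 0, "y": 0, "z": 15, "rx": 0, "ry": 0, "rz": 0, "fingers": 1},
    {"x": 0, "y": 0, "z": 22, "rx": 0, "ry": 0, "rz": 0, "fingers": 1},
    {"x": 0, "y": 0, "z": 25, "rx": 0, "ry": 0, "rz": 0, "fingers": 1},
    {"x": 0, "y": 0, "z": 25, "rx": 0, "ry": 0, "rz": 0, "fingers": 1}
  ]
}}

```text
time_s: 7.88
tool_pos: [0.445, -0.1142, 0.0756]
tool_rot: [179.9, -0.1, -32.6]
force: [5.3, -3.9, -5.9]
grip_width: 0.0355
grasp_force: 44.9
```

It's on the post with 6.6 N of lateral force along tool +x. I'll shift 1 mm that way and continue.

Request:
{"name": "drive_tool", "arguments": {
  "moves": [
    {"x": 1, "y": 0, "z": 2, "rx": 0, "ry": 0, "rz": 0, "fingers": 1},
    {"x": 1, "y": 0, "z": 5, "rx": 0, "ry": 0, "rz": 0, "fingers": 1},
    {"x": 1, "y": 0, "z": 8, "rx": 0, "ry": 0, "rz": 0, "fingers": 1},
    {"x": 1, "y": 0, "z": 10, "rx": 0, "ry": 0, "rz": 0, "fingers": 1},
    {"x": 1, "y": 0, "z": 10, "rx": 0, "ry": 0, "rz": 0, "fingers": 1}
  ]
}}

```text
time_s: 8.5
tool_pos: [0.4452, -0.1143, 0.0655]
tool_rot: [179.9, 0.0, -32.6]
force: [3.4, -4.7, -3.3]
grip_width: 0.0354
grasp_force: 44.9
```

Request:
{"name": "drive_tool", "arguments": {
  "moves": [
    {"x": 0.5, "y": 0.5, "z": 4, "rx": 0, "ry": 0, "rz": 0, "fingers": 1},
    {"x": 0.5, "y": 0.5, "z": 8, "rx": 0, "ry": 0, "rz": 0, "fingers": 1},
    {"x": 0.5, "y": 0.5, "z": 11, "rx": 0, "ry": 0, "rz": 0, "fingers": 1},
    {"x": 0.5, "y": 0.5, "z": 13, "rx": 0, "ry": 0, "rz": 0, "fingers": 1},
    {"x": 0.5, "y": 0.5, "z": 13, "rx": 0, "ry": 0, "rz": 0, "fingers": 1}
  ]
}}

```text
time_s: 9.12
tool_pos: [0.4453, -0.1144, 0.0538]
tool_rot: [180.0, 0.1, -32.6]
force: [0.6, -2.5, 10.5]
grip_width: 0.0355
grasp_force: 44.9
```

Vertical contact at TCP z 0.0538, which matches the expected seat height. Hold, then turn about 62°.

Request:
{"name": "drive_tool", "arguments": {
  "moves": [
    {"x": 0, "y": 0, "z": 0, "rx": 0, "ry": 0, "rz": 0, "fingers": 1},
    {"x": 0, "y": 0, "z": 0, "rx": 0, "ry": 0, "rz": 0, "fingers": 1},
    {"x": 0, "y": 0, "z": 0, "rx": 0, "ry": 0, "rz": -0.1, "fingers": 1},
    {"x": 0, "y": 0, "z": 0, "rx": 0, "ry": 0, "rz": -0.2, "fingers": 1},
    {"x": 0, "y": 0, "z": 0, "rx": 0, "ry": 0, "rz": -0.3, "fingers": 1},
    {"x": 0, "y": 0, "z": 0, "rx": 0, "ry": 0, "rz": -0.4, "fingers": 1},
    {"x": 0, "y": 0, "z": 0, "rx": 0, "ry": 0, "rz": -0.5, "fingers": 1},
    {"x": 0, "y": 0, "z": 0, "rx": 0, "ry": 0, "rz": -0.6, "fingers": 1},
    {"x": 0, "y": 0, "z": 0, "rx": 0, "ry": 0, "rz": -0.7, "fingers": 1},
    {"x": 0, "y": 0, "z": 0, "rx": 0, "ry": 0, "rz": -0.8, "fingers": 1},
    {"x": 0, "y": 0, "z": 0, "rx": 0, "ry": 0, "rz": -0.9, "fingers": 1},
    {"x": 0, "y": 0, "z": 0, "rx": 0, "ry": 0, "rz": -1.0, "fingers": 1},
    {"x": 0, "y": 0, "z": 0, "rx": 0, "ry": 0, "rz": -1.08, "fingers": 1},
    {"x": 0, "y": 0, "z": 0, "rx": 0, "ry": 0, "rz": -1.08, "fingers": 1},
    {"x": 0, "y": 0, "z": 0, "rx": 0, "ry": 0, "rz": -1.08, "fingers": 1}
  ]
}}

```text
time_s: 11.0
tool_pos: [0.4454, -0.1143, 0.0538]
tool_rot: [-179.9, 0.0, 29.3]
force: [0.3, -1.3, 9.0]
grip_width: 0.0354
grasp_force: 44.9
```

Run:
```python
from h import *
o=sensors.get_obs(); print(o["tool_pos"],o["tool_rot"],o["force"],o["wrist_torque"],o["qpos"].round(1))
w=vision.read_camera("wrist");s=vision.read_camera("scene")["image"]
a=cv2.resize(w["image"][80:360,180:460],(400,400),interpolation=cv2.INTER_CUBIC); b=cv2.resize(s[190:340,270:420],(400,400),interpolation=cv2.INTER_CUBIC)
cv2.imwrite("pics/m2.png",np.hstack([a,b])[:,:,::-1])
```

```text
[ 0.44537867 -0.11426372  0.05377465] [-1.79920214e+02  4.01673838e-02  2.92815426e+01] [ 0.25591237 -1.29572275  9.02496183] [-0.59466277 -0.1387268   0.09562197] [-11.8   5.2  23.9 121.3  -2.6  54.1 -47.2]
```

View pics/m2.png

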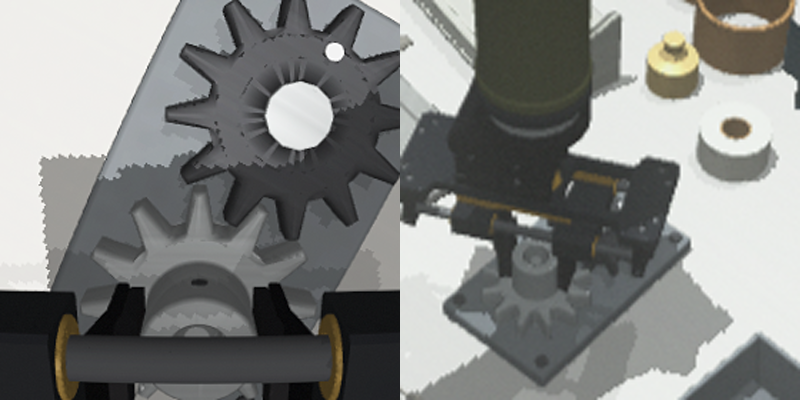

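It is meshed. The dot has gone from azimuth 56° to about 0°, so the master turned about 56°. Now lift the gear off and carry it to the tray.

Run:
```python
from h import *
for p,y in(([.4454,-.1143,.26],29.3),([.46,.08,.26],56),([.3485,.2939,.25],83),([.3485,.2939,.06],83)): show(p,down(y))
```

```text
now 11.1 [ 0.4454 -0.1143  0.0538] [-1.7992e+02  4.0000e-02  2.9280e+01] q [-11.8   5.2  23.9 121.3  -2.6  54.1 -47.2]
move [-2.000e-01 -3.000e-01 -2.062e+02] [-0.0014  0.0007 -0.0003]
now 11.1 [ 0.4454 -0.1143  0.0538] [-1.7992e+02  4.0000e-02  2.9280e+01] q [-11.8   5.2  23.9 121.3  -2.6  54.1 -47.2]
move [ 107.6 -162.6 -206.1] [-1.500e-03  4.000e-04 -4.663e-01]
now 11.1 [ 0.4454 -0.1143  0.0538] [-1.7992e+02  4.0000e-02  2.9280e+01] q [-11.8   5.2  23.9 121.3  -2.6  54.1 -47.2]
move [ 115.  -403.7 -195.7] [-0.0016 -0.     -0.9376]
now 11.1 [ 0.4454 -0.1143  0.0538] [-1.7992e+02  4.0000e-02  2.9280e+01] q [-11.8   5.2  23.9 121.3  -2.6  54.1 -47.2]
move [ 115.1 -403.4   -5.7] [-0.0016 -0.     -0.9376]
```

Request:
{"name": "drive_tool", "arguments": {
  "moves": [
    {"x": 0, "y": 0, "z": -20, "rx": 0, "ry": 0, "rz": 0, "fingers": 1},
    {"x": 0, "y": 0, "z": -60, "rx": 0, "ry": 0, "rz": 0, "fingers": 1},
    {"x": 0, "y": 0, "z": -120, "rx": 0, "ry": 0, "rz": 0, "fingers": 1},
    {"x": 0, "y": 0, "z": -180, "rx": 0, "ry": 0, "rz": 0, "fingers": 1},
    {"x": 0, "y": 0, "z": -206, "rx": 0, "ry": 0, "rz": 0, "fingers": 1},
    {"x": 0, "y": 0, "z": -206, "rx": 0, "ry": 0, "rz": 0, "fingers": 1},
    {"x": 108, "y": -163, "z": -206, "rx": 0, "ry": 0, "rz": -0.466, "fingers": 1},
    {"x": 108, "y": -163, "z": -206, "rx": 0, "ry": 0, "rz": -0.466, "fingers": 1},
    {"x": 108, "y": -163, "z": -206, "rx": 0, "ry": 0, "rz": -0.466, "fingers": 1},
    {"x": 108, "y": -163, "z": -206, "rx": 0, "ry": 0, "rz": -0.466, "fingers": 1},
    {"x": 115, "y": -404, "z": -196, "rx": 0, "ry": 0, "rz": -0.938, "fingers": 1},
    {"x": 115, "y": -404, "z": -196, "rx": 0, "ry": 0, "rz": -0.938, "fingers": 1},
    {"x": 115, "y": -404, "z": -196, "rx": 0, "ry": 0, "rz": -0.938, "fingers": 1},
    {"x": 115, "y": -404, "z": -196, "rx": 0, "ry": 0, "rz": -0.938, "fingers": 1},
    {"x": 115, "y": -404, "z": -196, "rx": 0, "ry": 0, "rz": -0.938, "fingers": 1},
    {"x": 115, "y": -404, "z": -196, "rx": 0, "ry": 0, "rz": -0.938, "fingers": 1}
  ]
}}

```text
time_s: 13.1
tool_pos: [0.3474, 0.2923, 0.2465]
tool_rot: [-179.7, 0.2, 83.0]
force: [-0.1, -0.7, -3.2]
grip_width: 0.0355
grasp_force: 44.9
```

Run:
```python
from h import *
show([.3485,.2939,.06],down(83))
```

```text
now 13.1 [0.3474 0.2923 0.2465] [-179.71    0.25   82.96] q [-38.8  -5.5  -4.2 107.6  -0.5  78.2 -50. ]
move [  2.5   1.8 186.5] [-0.005   0.0043 -0.0007]
```

Request:
{"name": "drive_tool", "arguments": {
  "moves": [
    {"x": 2, "y": 1, "z": 60, "rx": -0.005, "ry": 0.004, "rz": 0, "fingers": 1},
    {"x": 2, "y": 1, "z": 120, "rx": -0.005, "ry": 0.004, "rz": 0, "fingers": 1},
    {"x": 2, "y": 1, "z": 170, "rx": -0.005, "ry": 0.004, "rz": 0, "fingers": 1},
    {"x": 2, "y": 1, "z": 190, "rx": -0.005, "ry": 0.004, "rz": 0, "fingers": 1},
    {"x": 2, "y": 1, "z": 200, "rx": -0.005, "ry": 0.004, "rz": 0, "fingers": 1},
    {"x": 2, "y": 1, "z": 206, "rx": -0.005, "ry": 0.004, "rz": 0, "fingers": 1},
    {"x": 2, "y": 1, "z": 206, "rx": -0.005, "ry": 0.004, "rz": 0, "fingers": 1}
  ]
}}

```text
time_s: 13.98
tool_pos: [0.3494, 0.2959, 0.0432]
tool_rot: [179.8, -0.2, 83.0]
force: [0.2, 0.0, -2.8]
grip_width: 0.0356
grasp_force: 44.9
```

Request:
{"name": "drive_tool", "arguments": {
  "moves": [
    {"x": 0, "y": 0, "z": 3, "rx": 0, "ry": 0, "rz": 0, "fingers": 1},
    {"x": 0, "y": 0, "z": 5, "rx": 0, "ry": 0, "rz": 0, "fingers": 1},
    {"x": 0, "y": 0, "z": 7, "rx": 0, "ry": 0, "rz": 0, "fingers": 1},
    {"x": 0, "y": 0, "z": 8, "rx": 0, "ry": 0, "rz": 0, "fingers": 1},
    {"x": 0, "y": 0, "z": 8, "rx": 0, "ry": 0, "rz": 0, "fingers": 1}
  ]
}}

```text
time_s: 14.6
tool_pos: [0.3491, 0.2963, 0.0358]
tool_rot: [179.8, -0.2, 83.0]
force: [-2.7, -1.8, 5.0]
grip_width: 0.0356
grasp_force: 45.0
```

Down in the tray with contact. Release, retreat and head for the 16-tooth gear, with the yaw biased 10° to spare joint 7.

Request:
{"name": "drive_tool", "arguments": {
  "moves": [
    {"x": 0, "y": 0, "z": 7, "rx": 0, "ry": 0, "rz": 0, "fingers": -0.3},
    {"x": 0, "y": 0, "z": 7, "rx": 0, "ry": 0, "rz": 0, "fingers": -0.3},
    {"x": 0, "y": 0, "z": 7, "rx": 0, "ry": 0, "rz": 0, "fingers": -0.3},
    {"x": 0, "y": 0, "z": -10, "rx": 0, "ry": 0, "rz": 0, "fingers": -0.3},
    {"x": 0, "y": 0, "z": -50, "rx": 0, "ry": 0, "rz": 0, "fingers": -0.3},
    {"x": 0, "y": 0, "z": -110, "rx": 0, "ry": 0, "rz": 0, "fingers": -1},
    {"x": 0, "y": 0, "z": -170, "rx": 0, "ry": 0, "rz": 0, "fingers": -1},
    {"x": 0, "y": 0, "z": -210, "rx": 0, "ry": 0, "rz": 0, "fingers": -1},
    {"x": 0, "y": 0, "z": -210, "rx": 0, "ry": 0, "rz": 0, "fingers": -1}
  ]
}}

```text
time_s: 15.72
tool_pos: [0.3501, 0.297, 0.2489]
tool_rot: [179.5, -0.6, 83.0]
force: [0.8, 0.3, -0.3]
grip_width: 0.0848
grasp_force: 0.0
```

```bash
cat >> h.py <<'E'
H16=np.array([.6346,.209,.091]); R16=rackR(-1)*Ro.from_euler("z",-10,degrees=True)
E
python3 - <<'E'
from h import *
show(H16+.15*AX,R16); show(H16+.11*AX,R16)
E
```

```text
now 15.725 [0.3501 0.297  0.2489] [179.5   -0.59  83.  ] q [-38.9  -5.8  -4.4 107.7  -0.5  77.4 -50.2]
move [-48.1 229.7  23.5] [-0.3775  0.2784  1.4445]
now 15.725 [0.3501 0.297  0.2489] [179.5   -0.59  83.  ] q [-38.9  -5.8  -4.4 107.7  -0.5  77.4 -50.2]
move [-49.8 246.2  59.9] [-0.3775  0.2784  1.4445]
```

Request:
{"name": "drive_tool", "arguments": {
  "moves": [
    {"x": -48, "y": 220, "z": -20, "rx": -0.3775, "ry": 0.2784, "rz": 1.4445, "fingers": -1},
    {"x": -48, "y": 220, "z": -20, "rx": -0.3775, "ry": 0.2784, "rz": 1.4445, "fingers": -1},
    {"x": -48, "y": 220, "z": -20, "rx": -0.3775, "ry": 0.2784, "rz": 1.4445, "fingers": -1},
    {"x": -48, "y": 220, "z": -20, "rx": -0.3775, "ry": 0.2784, "rz": 1.4445, "fingers": -1},
    {"x": -48, "y": 220, "z": -20, "rx": -0.3775, "ry": 0.2784, "rz": 1.4445, "fingers": -1},
    {"x": -48, "y": 220, "z": -20, "rx": -0.3775, "ry": 0.2784, "rz": 1.4445, "fingers": -1},
    {"x": -48, "y": 220, "z": -20, "rx": -0.3775, "ry": 0.2784, "rz": 1.4445, "fingers": -1},
    {"x": -48, "y": 220, "z": -20, "rx": -0.3775, "ry": 0.2784, "rz": 1.4445, "fingers": -1},
    {"x": -48, "y": 220, "z": -20, "rx": -0.3775, "ry": 0.2784, "rz": 1.4445, "fingers": -1},
    {"x": -50, "y": 246, "z": 60, "rx": -0.3775, "ry": 0.2784, "rz": 1.4445, "fingers": -1},
    {"x": -50, "y": 246, "z": 60, "rx": -0.3775, "ry": 0.2784, "rz": 1.4445, "fingers": -1},
    {"x": -50, "y": 246, "z": 60, "rx": -0.3775, "ry": 0.2784, "rz": 1.4445, "fingers": -1}
  ]
}}

```text
time_s: 17.23
tool_pos: [0.5857, 0.2141, 0.1824]
tool_rot: [174.8, -23.9, -0.0]
force: [-0.1, -0.4, -0.4]
grip_width: 0.0871
grasp_force: 0.0
```

Run:
```python
from h import *
c=vision.read_camera("wrist"); show(H16-.015*AX,R16)
p=wpix(c,H16); print("pred hub",p)
# rectify a view of the hub-top plane around H16 (along tool x/y), 4 px/mm, find the 18.5 mm bore / 36 mm hub circles
ex=R16.apply([1,0,0]);ey=R16.apply([0,1,0]); n=120
gx,gy=np.meshgrid(np.arange(-n,n),np.arange(-n,n)); m=np.array([wpix(c,H16+(a*ey-b*ex)/4000) for a,b in zip(gx.ravel(),gy.ravel())]).astype(np.float32).reshape(2*n,2*n,2)
g=cv2.GaussianBlur(cv2.cvtColor(cv2.remap(c["image"],m[...,0],m[...,1],cv2.INTER_LINEAR),cv2.COLOR_RGB2GRAY),(5,5),1)
for lo,hi in((32,42),(66,78)):
    r=cv2.HoughCircles(g,cv2.HOUGH_GRADIENT,1,8,param1=80,param2=12,minRadius=lo,maxRadius=hi)
    print([((u-n)/4,(v-n)/4,q/4) for u,v,q in (r[0][:4] if r is not None else [])],"(tool +y mm, tool -x mm, r mm)")
```

```text
now 17.275 [0.5865 0.2152 0.1846] [ 1.7492e+02 -2.4120e+01 -4.0000e-02] q [ -33.1    4.     0.7  109.4   22.2   50.7 -135.2]
move [  5.8  -3.2 120.2] [0.0061 0.008  0.0046]
pred hub [310.4562839  235.28871152]
[(np.float32(-0.625), np.float32(0.125), np.float32(9.725)), (np.float32(21.875), np.float32(11.875), np.float32(8.7)), (np.float32(25.125), np.float32(10.125), np.float32(9.525)), (np.float32(6.125), np.float32(24.375), np.float32(10.05))] (tool +y mm, tool -x mm, r mm)
[(np.float32(-0.375), np.float32(-0.125), np.float32(17.125)), (np.float32(-1.625), np.float32(1.875), np.float32(19.075)), (np.float32(0.125), np.float32(-6.625), np.float32(16.575)), (np.float32(1.875), np.float32(0.875), np.float32(19.35))] (tool +y mm, tool -x mm, r mm)
```

Circle detection puts the 16-tooth hub within 1 mm of the estimate. Descend and grip.

Request:
{"name": "drive_tool", "arguments": {
  "moves": [
    {"x": 5, "y": -3, "z": 60, "rx": 0.006, "ry": 0.008, "rz": 0, "fingers": -1},
    {"x": 5, "y": -3, "z": 90, "rx": 0.006, "ry": 0.008, "rz": 0, "fingers": -1},
    {"x": 5, "y": -3, "z": 105, "rx": 0.006, "ry": 0.008, "rz": 0, "fingers": -1},
    {"x": 5, "y": -3, "z": 114, "rx": 0.006, "ry": 0.008, "rz": 0, "fingers": -1},
    {"x": 5, "y": -3, "z": 119, "rx": 0.006, "ry": 0.008, "rz": 0, "fingers": -1},
    {"x": 5, "y": -3, "z": 119, "rx": 0.006, "ry": 0.008, "rz": 0, "fingers": -1}
  ]
}}

```text
time_s: 18.02
tool_pos: [0.6401, 0.2088, 0.0799]
tool_rot: [175.4, -24.7, -0.1]
force: [0.3, 0.2, -0.3]
grip_width: 0.087
grasp_force: 0.0
```

Run:
```python
from h import *
show(H16-.015*AX,R16)
```

```text
now 18.025 [0.6401 0.2088 0.0799] [ 1.7538e+02 -2.4730e+01 -9.0000e-02] q [ -31.3   15.3    2.9  109.8   24.9   37.8 -137.3]
move [-0.3  0.8  2.6] [-0.0015 -0.0027  0.003 ]
```

Request:
{"name": "drive_tool", "arguments": {
  "moves": [
    {"x": 0, "y": 0.5, "z": 2.5, "rx": 0, "ry": 0, "rz": 0, "fingers": -1},
    {"x": 0, "y": 0.5, "z": 2.5, "rx": 0, "ry": 0, "rz": 0, "fingers": 1},
    {"x": 0, "y": 0.5, "z": 2.5, "rx": 0, "ry": 0, "rz": 0, "fingers": 1},
    {"x": 0, "y": 0.5, "z": 2.5, "rx": 0, "ry": 0, "rz": 0, "fingers": 1},
    {"x": 0, "y": 0.5, "z": 2.5, "rx": 0, "ry": 0, "rz": 0, "fingers": 1},
    {"x": 0, "y": 0.5, "z": 2.5, "rx": 0, "ry": 0, "rz": 0, "fingers": 1},
    {"x": 0, "y": 0.5, "z": 2.5, "rx": 0, "ry": 0, "rz": 0, "fingers": 1},
    {"x": 0, "y": 0.5, "z": -15, "rx": 0, "ry": 0, "rz": 0, "fingers": 1},
    {"x": 0, "y": 0.5, "z": -45, "rx": 0, "ry": 0, "rz": 0, "fingers": 1},
    {"x": 0, "y": 0.5, "z": -100, "rx": 0, "ry": 0, "rz": 0, "fingers": 1},
    {"x": 0, "y": 0.5, "z": -140, "rx": 0, "ry": 0, "rz": 0, "fingers": 1}
  ]
}}

```text
time_s: 19.4
tool_pos: [0.5798, 0.2194, 0.2078]
tool_rot: [175.4, -24.6, -0.1]
force: [0.6, 0.4, -4.4]
grip_width: 0.0368
grasp_force: 45.0
```

Run:
```python
from h import *
o=sensors.get_obs(); R=Ro.from_euler("xyz",o["tool_rot"],degrees=True)
show(o["tool_pos"]+[0,0,.07],R); show([.56,-.02,.28],down(-16)); show([.446,-.3245,.26],down(-45)); show([.446,-.3245,.10],down(-45))
```

```text
now 19.4 [0.5798 0.2194 0.2078] [ 1.7535e+02 -2.4640e+01 -1.0000e-01] q [ -33.4    2.     0.3  108.8   21.8   52.7 -135. ]
move [ 29.2   5.2 -63.4] [0. 0. 0.]
now 19.4 [0.5798 0.2194 0.2078] [ 1.7535e+02 -2.4640e+01 -1.0000e-01] q [ -33.4    2.     0.3  108.8   21.8   52.7 -135. ]
move [ 12.5 244.7 -54.1] [ 0.0197 -0.4379  0.2556]
now 19.4 [0.5798 0.2194 0.2078] [ 1.7535e+02 -2.4640e+01 -1.0000e-01] q [ -33.4    2.     0.3  108.8   21.8   52.7 -135. ]
move [-99.  550.7 -58.5] [-0.0926 -0.4382  0.7535]
now 19.4 [0.5798 0.2194 0.2078] [ 1.7535e+02 -2.4640e+01 -1.0000e-01] q [ -33.4    2.     0.3  108.8   21.8   52.7 -135. ]
move [-165.7  538.9   86.5] [-0.0926 -0.4382  0.7535]
```

Request:
{"name": "drive_tool", "arguments": {
  "moves": [
    {"x": 29, "y": 5, "z": -63, "rx": 0, "ry": 0, "rz": 0, "fingers": 1},
    {"x": 12, "y": 245, "z": -54, "rx": 0.02, "ry": -0.438, "rz": 0.256, "fingers": 1},
    {"x": 12, "y": 245, "z": -54, "rx": 0.02, "ry": -0.438, "rz": 0.256, "fingers": 1},
    {"x": 12, "y": 245, "z": -54, "rx": 0.02, "ry": -0.438, "rz": 0.256, "fingers": 1},
    {"x": 12, "y": 245, "z": -54, "rx": 0.02, "ry": -0.438, "rz": 0.256, "fingers": 1},
    {"x": 12, "y": 245, "z": -54, "rx": 0.02, "ry": -0.438, "rz": 0.256, "fingers": 1},
    {"x": -99, "y": 551, "z": -58, "rx": -0.093, "ry": -0.438, "rz": 0.753, "fingers": 1},
    {"x": -99, "y": 551, "z": -58, "rx": -0.093, "ry": -0.438, "rz": 0.753, "fingers": 1},
    {"x": -99, "y": 551, "z": -58, "rx": -0.093, "ry": -0.438, "rz": 0.753, "fingers": 1},
    {"x": -99, "y": 551, "z": -58, "rx": -0.093, "ry": -0.438, "rz": 0.753, "fingers": 1},
    {"x": -99, "y": 551, "z": -58, "rx": -0.093, "ry": -0.438, "rz": 0.753, "fingers": 1},
    {"x": -99, "y": 551, "z": -58, "rx": -0.093, "ry": -0.438, "rz": 0.753, "fingers": 1},
    {"x": -99, "y": 551, "z": -58, "rx": -0.093, "ry": -0.438, "rz": 0.753, "fingers": 1},
    {"x": -99, "y": 551, "z": -58, "rx": -0.093, "ry": -0.438, "rz": 0.753, "fingers": 1}
  ]
}}

```text
time_s: 21.15
tool_pos: [0.4492, -0.3221, 0.2577]
tool_rot: [-179.9, -0.0, -44.8]
force: [0.2, -0.0, -4.0]
grip_width: 0.0365
grasp_force: 45.0
```

Run:
```python
from h import *
show([.446,-.3245,.050],down(-45))
```

```text
now 21.15 [ 0.4492 -0.3221  0.2577] [-179.92   -0.    -44.75] q [  2.3   5.9  33.2  96.   -3.4  79.1 -98.8]
move [ -0.6   4.2 207.7] [-0.0013 -0.      0.0043]
```

Request:
{"name": "drive_tool", "arguments": {
  "moves": [
    {"x": 0, "y": 4, "z": 60, "rx": 0, "ry": 0, "rz": 0, "fingers": 1},
    {"x": 0, "y": 4, "z": 120, "rx": 0, "ry": 0, "rz": 0, "fingers": 1},
    {"x": 0, "y": 4, "z": 170, "rx": 0, "ry": 0, "rz": 0, "fingers": 1},
    {"x": 0, "y": 4, "z": 195, "rx": 0, "ry": 0, "rz": 0, "fingers": 1},
    {"x": 0, "y": 4, "z": 206, "rx": 0, "ry": 0, "rz": 0, "fingers": 1},
    {"x": 0, "y": 4, "z": 211, "rx": 0, "ry": 0, "rz": 0, "fingers": 1},
    {"x": 0, "y": 4, "z": 213, "rx": 0, "ry": 0, "rz": 0, "fingers": 1},
    {"x": 0, "y": 4, "z": 213, "rx": 0, "ry": 0, "rz": 0, "fingers": 1}
  ]
}}

```text
time_s: 22.15
tool_pos: [0.4459, -0.3281, 0.0457]
tool_rot: [-180.0, -0.2, -45.0]
force: [0.5, 0.1, -2.9]
grip_width: 0.0366
grasp_force: 45.0
```

Request:
{"name": "drive_tool", "arguments": {
  "moves": [
    {"x": 0, "y": -2, "z": 3, "rx": 0, "ry": 0, "rz": 0, "fingers": 1},
    {"x": 0, "y": -2, "z": 5, "rx": 0, "ry": 0, "rz": 0, "fingers": 1},
    {"x": 0, "y": -2, "z": 7, "rx": 0, "ry": 0, "rz": 0, "fingers": 1},
    {"x": 0, "y": -2, "z": 8, "rx": 0, "ry": 0, "rz": 0, "fingers": 1},
    {"x": 0, "y": -2, "z": 8, "rx": 0, "ry": 0, "rz": 0, "fingers": 1}
  ]
}}

```text
time_s: 22.78
tool_pos: [0.4464, -0.3264, 0.0366]
tool_rot: [180.0, -0.0, -45.0]
force: [0.0, -0.5, -4.1]
grip_width: 0.0367
grasp_force: 45.0
```

No contact yet; keep lowering gently.

Request:
{"name": "drive_tool", "arguments": {
  "moves": [
    {"x": 0, "y": 0, "z": 1, "rx": 0, "ry": 0, "rz": 0, "fingers": 1},
    {"x": 0, "y": 0, "z": 2, "rx": 0, "ry": 0, "rz": 0, "fingers": 1},
    {"x": 0, "y": 0, "z": 3, "rx": 0, "ry": 0, "rz": 0, "fingers": 1},
    {"x": 0, "y": 0, "z": 3, "rx": 0, "ry": 0, "rz": 0, "fingers": 1}
  ]
}}

```text
time_s: 23.28
tool_pos: [0.4468, -0.3266, 0.0357]
tool_rot: [-179.9, -0.1, -45.0]
force: [-4.2, 4.4, 10.4]
grip_width: 0.0368
grasp_force: 45.0
```

Contact with the box floor. Release with a partial opening and go up.

Request:
{"name": "drive_tool", "arguments": {
  "moves": [
    {"x": 0, "y": 0, "z": 2, "rx": 0, "ry": 0, "rz": 0, "fingers": -0.2},
    {"x": 0, "y": 0, "z": 2, "rx": 0, "ry": 0, "rz": 0, "fingers": -0.2},
    {"x": 0, "y": 0, "z": 2, "rx": 0, "ry": 0, "rz": 0, "fingers": -0.2},
    {"x": 0, "y": 0, "z": -10, "rx": 0, "ry": 0, "rz": 0, "fingers": -0.2},
    {"x": 0, "y": 0, "z": -40, "rx": 0, "ry": 0, "rz": 0, "fingers": -0.2},
    {"x": 0, "y": 0, "z": -100, "rx": 0, "ry": 0, "rz": 0, "fingers": -0.2},
    {"x": 0, "y": 0, "z": -160, "rx": 0, "ry": 0, "rz": 0, "fingers": -0.2},
    {"x": 0, "y": 0, "z": -160, "rx": 0, "ry": 0, "rz": 0, "fingers": -0.2},
    {"x": 0, "y": 0, "z": -160, "rx": 0, "ry": 0, "rz": 0, "fingers": -0.2}
  ]
}}

```text
time_s: 24.4
tool_pos: [0.4464, -0.3262, 0.1941]
tool_rot: [-180.0, -0.1, -45.0]
force: [0.0, -0.1, -0.5]
grip_width: 0.0526
grasp_force: 0.0
```

Run:
```python
from h import *
o=sensors.get_obs(); print(o["force"],o["grip_width"],o["tool_pos"])
# check by code (no pictures left): bore circle at expected spots, rectified at hub-top height .052
def look(name,c,X):
    f=wpix if name=="wrist" else w2pix; n=140; gx,gy=np.meshgrid(np.arange(-n,n),np.arange(-n,n))
    m=np.array([f(c,np.array(X)+np.array([-b,-a,0])/4000) for a,b in zip(gx.ravel(),gy.ravel())]).astype(np.float32).reshape(2*n,2*n,2)
    g=cv2.GaussianBlur(cv2.cvtColor(cv2.remap(c["image"],m[...,0],m[...,1],cv2.INTER_CUBIC),cv2.COLOR_RGB2GRAY),(5,5),1)
    for lo,hi in((32,42),(66,78)):
        r=cv2.HoughCircles(g,cv2.HOUGH_GRADIENT,1,8,param1=60,param2=10,minRadius=lo,maxRadius=hi)
        print(name,[(-(u-n)/4,-(v-n)/4,q/4) for u,v,q in (r[0][:3].astype(float) if r is not None else [])],"(dy,dx,r mm)")
t=vision.read_camera("top"); s=vision.read_camera("scene")
look("top",t,[.3485,.2939,.052]); look("scene",s,[.3485,.2939,.052]); look("wrist",vision.read_camera("wrist"),[.4465,-.3265,.052])
```

```text
[ 0.03686687 -0.13259458 -0.53996427] 0.05259344689628144 [ 0.44640877 -0.32618455  0.19407241]
top [(np.float64(0.875), np.float64(-0.125), np.float64(9.425000190734863)), (np.float64(0.875), np.float64(2.125), np.float64(10.350000381469727)), (np.float64(-31.125), np.float64(-28.875), np.float64(9.225000381469727))] (dy,dx,r mm)
top [(np.float64(0.625), np.float64(-0.125), np.float64(17.299999237060547)), (np.float64(2.375), np.float64(-1.375), np.float64(19.350000381469727)), (np.float64(-5.875), np.float64(7.375), np.float64(19.350000381469727))] (dy,dx,r mm)
scene [(np.float64(1.625), np.float64(0.875), np.float64(9.524999618530273)), (np.float64(-20.375), np.float64(13.875), np.float64(10.0)), (np.float64(2.125), np.float64(-18.375), np.float64(8.574999809265137))] (dy,dx,r mm)
scene [(np.float64(0.625), np.float64(0.875), np.float64(17.399999618530273)), (np.float64(0.625), np.float64(-1.125), np.float64(18.149999618530273)), (np.float64(-0.875), np.float64(2.625), np.float64(19.075000762939453))] (dy,dx,r mm)
wrist [(np.float64(-1.625), np.float64(0.875), np.float64(9.5)), (np.float64(20.875), np.float64(17.875), np.float64(10.350000381469727)), (np.float64(-6.625), np.float64(-6.375), np.float64(10.050000190734863))] (dy,dx,r mm)
wrist [(np.float64(-1.875), np.float64(0.875), np.float64(17.075000762939453)), (np.float64(-5.625), np.float64(4.625), np.float64(17.375)), (np.float64(-0.625), np.float64(2.625), np.float64(19.075000762939453))] (dy,dx,r mm)
```

Both gears are within 2 mm of where I put them, at the right height. Hand in.

```bash
python3 -c "
from cell import workorder; print(workorder.sign_off())"
```

```text
the job is handed in; nothing more can be done
None
```

I handed the job in, but sign-off returned no verdict: the 12-tooth gear was seated and drove the master about 56° (measured from the camera), and it now lies in the low tray with the 16-tooth gear in the deep box, each within about 2 mm of where I set it down.

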